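# Set up the still life

### The job

Set up the still life: on the marble board, lay the orange wedge head to tail beside the yellow one, slanted sides facing and ends level, so that the two fill a rectangle with at most a pencil's width between them, and stand the terracotta pot upright on the middle of that block, over the join. On the grey turntable, stand the white cup next to the candlestick and the blue jar next to the bottle, so that all four make one straight, evenly spaced row from candlestick to bottle. Do not shift the yellow wedge, the green-banded paint tin or the roll of tape.

Things in the scene. Friction and masses are not known exactly. Their poses are not given: they have to be found in the camera images.
- board: White marble board, 180 x 180 x 14 mm high, fixed to the table. Origin: centre of its underside; x and y along its edges, z up; its top is at z = 14 mm.
- wedge_yellow: Yellow wooden cheese wedge, dark brown rind on its thick end, loose on the board, 120 g, 36 mm high. From above: x = -30 to 30 mm (parallel end faces); straight side at y = -16; slanted side from y = 28 at the thick end (x = -30) to y = 4 at the thin end (x = 30). Origin: underside, x = y = 0. Its twin laid head to tail, slants touching, has its origin at x 0, y 32 here: a 60 x 64 mm block.
- wedge_orange: Orange wooden cheese wedge, dark brown rind on its thick end, loose on the table, about 100 g. Same shape, axes and origin as the yellow wedge. Can be gripped from above over its two end faces (60 mm apart); a low, firm grip along its x axis at y = -6 mm keeps it level and the fingers clear of the slanted side; its centre of mass is at y = 1, z = 18.
- pot: Small straight terracotta pot, open at the top, 48 mm in diameter, 50 mm high, wall 5 mm, about 120 g, loose, upright on the table. Origin: centre of its underside, z up.
- white_cup: White ceramic cup without a handle, open at the top, 48 mm in diameter, 60 mm high, wall 4 mm, about 120 g, loose, upright on the table. Origin: centre of its underside, z up.
- blue_jar: Blue ceramic jar, closed, 48 mm in diameter up to 54 mm, with a narrower stopper (38 mm) up to 66 mm, about 180 g, loose, upright on the table. Origin: centre of its underside, z up.
- turntable: Round grey turntable, 264 mm across, fixed, not turning. Origin: centre of its underside; top at z = 14 mm. Fixed on it: brass candlestick with white candle (foot 44 mm across, top at z = 96 mm) at x = -108 mm, y = 0, and green bottle (42 mm across, top at z = 94 mm) at x = 108, y = 0. An even row of four has x = -108, -36, 36, 108.
- tin: Bystander: paint tin with a green band, 60 mm in diameter, 55 mm high, loose. Origin: centre of its underside.
- tape_roll: Bystander: brown roll of tape lying flat, 72 mm outer and 44 mm inner diameter, 24 mm high, loose. Origin: centre of its underside.
Not all that is in view belongs to the job. Leave any purple look-alike of the blue_jar alone.

How it is judged:
By the outcome, as a careful person would: the job done as asked, in the order asked, and still so for the second after the job is handed in, with the robot touching nothing.
It also fails if it takes over 106 s, if anything falls off the work surface, if the arm or the gripper's body presses on something with over 40 N, if the wrist force passes 120 N, or if a joint passes its speed limit or range.

### The arm

A 6-joint arm with a two-finger parallel gripper is mounted at the origin on the work surface. World frame = base frame: x ahead of the robot, y to its left, z up, the work surface at z = 0. Lengths are in mm, angles in rad, forces in N, time in s.
With the tool pointing down it reaches from about 325 to 750 mm from the base axis. Payload 7.6 kg.
Tool frame: the origin (TCP) lies at the centre of the arm's flange, where the gripper is bolted on; the fingertips stand 173 mm ahead of it and the grasp point (between the pads) lies ctrl.pinch_z ahead of it (ctrl.pinch_z is the distance from the TCP to the grasp point, in mm); z points along the fingers, y is the line along which they close (so a half turn about z gives the same grasp; the last joint's range is limited). The gripper opens to 85 mm and grips with 20 to 120 N. Pads are 22 mm wide; open, the fingers measure 114 mm over their backs; the gripper's body (76 mm by 85 mm) begins 54 mm behind the grasp point. The pads swing forward as they close: fully open they stand 13 mm farther back than shut.
Start: joints at [-1.308, 0.052, 1.401, -0, 1.689, -0.07], TCP at [171.533, -496.191, 404.723] pointing down, gripper open.
Joint ranges: [-2.9, 2.9], [-0.91, 2.17], [0.12, 2.37], [-1.06, 4.2], [0.26, 2.73], [-2.93, 2.93]. Speed limits (rad/s): [2.57, 2.57, 3.01, 3.14, 3.14, 3.14].

### API

Orientations are given as a unit quaternion [x, y, z, w].
In Python, from bench import ctrl gives the robot as it stands.
- The arm moves only by the shell command python3 -m jog 'ROWS' [OPENING] [FORCE]. ROWS is JSON, one flat list of numbers, 4 for each row, row after row: the shift along the tool's x, y, z in units of 25 mm (1.0 is 25 mm), then the turn about the tool's z in units of 8 degrees (1.0 is 8 degrees). In form: [x, y, z, twist, x, y, z, twist, ...]. A call has 1 to 20 rows; each row shifts and turns the commanded pose from where the row before left it, along the tool's axes as they then stand; what a row does not reach is not made up. A row lasts 1/8 s, in which the tool goes at most 62.5 mm and 10.7 degrees, less where a joint would pass 70% of its speed; a pose out of reach is approached as far as the arm can. A call is refused whole if a number of a shift passes 1 or a number of a turn 1, either way. A call with a gripper value outside its range is refused whole. OPENING is the finger opening in mm, from 0 to 85.4, set as the call begins (- or left out, the last holds). The fingers move at their own pace and stop on an object; FORCE is the grip in N (left out, the last holds). Time passes only in rows, so rows that do not move let the fingers close. It gives the time, the measured TCP pose, the force, the opening and the grip force at its end, in the units of the state.
- ctrl.get_obs(): the state, without advancing time (a new reading comes with each control period).
- ctrl.capture(name): name is "scene" or "top" or "wrist"; returns the picture (400x640x3 uint8, red, green, blue); there is no depth.
- ctrl.calibration(name): a dict with "camera_matrix" (3x3 intrinsics, pixels), "R" (3x3) and "t" (3): a world point X has camera coordinates R X + t; the wrist camera has in their place "tool_from_camera" (4x4, takes a point from camera to tool coordinates, whose origin is the TCP and whose axes are the flange's). Camera axes: x right, y down, z forward; pixel columns grow to the right and rows downward; lengths in mm; the calibration is good to about 2 mm. A picture is of the moment at which its call begins: read the wrist's pose just before it. calibration takes no time and is no camera call.
- ctrl.finish_job(): hands the job in; it is judged then, once.
Trained networks look in the newest picture that a camera, given by its name, has taken for a name from the list of things; names that differ only in an ending like _2 or _b are one class to them, and where a whole thing is asked for, a point or a joint stands for the part that bears it (a point fixed in the world has none). Each returns a list of dicts, best first, with "p" (0 to 1); they miss things now and then, are a little off and sometimes report something else, mostly with a low value. They report only what shows in the picture. A call takes as long as a camera call. They do not tell look-alikes from the thing itself.
- ctrl.outline_of(label, camera): "pixels" (400x640 bool, what is visible of it) and "point" ([column, row] in pixels, amid what is visible of it).
The state is a dict: "clock": time; "joints": joint angles; "qd": joint speeds; "joint_torque": joint torques, N m; "ee_pos": TCP position; "eef_rot": TCP orientation; "contact_force": force on the tool from outside, world axes, zero at the start; "ft_torque": the same for the moment, N m; "grip_width": finger opening in mm; "grasp_force": force on a finger pad.
Only numpy, scipy, OpenCV 4.12 (cv2) and the standard library are available. Lean on these libraries where they do the work, as an engineer would, in place of code of your own. Each camera call takes 0.05 s, during which the arm holds its last target. There are 200 camera calls.

## Working session

There is one attempt and no reset: what is moved stays moved. The work goes in short steps, Python scripts to look and compute and a shell command to move; the robot and the scene stay as the last step left them, time stands still between calls to the robot, and variables do not carry over. Pictures are saved under pics/ and viewed, at most 14 in all, crops included, and the job is handed in when it is done.

```bash
ls; mkdir -p pics; python3 - <<'E'
from bench import ctrl
import cv2
o=ctrl.get_obs();print(o['clock'],o['ee_pos'],o['eef_rot'],o['grip_width'],ctrl.pinch_z)
for n in('top','scene'):
    cv2.imwrite(f'pics/{n}0.png',ctrl.capture(n)[:,:,::-1])
    c=ctrl.calibration(n);print(c)
print(ctrl.calibration('wrist'))
E
```

```text
pics
0.0 [ 171.53363774 -496.15079678  403.86633914] [ 9.86184969e-01  1.65645954e-01 -7.92776099e-05 -7.85979212e-04] 85.18714027881518 154.70000000000002
{'camera_matrix': array([[392.42357067,   0.        , 321.29139962],
       [  0.        , 392.42357067, 202.16682322],
       [  0.        ,   0.        ,   1.        ]]), 'R': array([[-0.09362852, -0.99559471, -0.00498825],
       [-0.9711939 ,  0.09243423, -0.21963226],
       [ 0.2191258 , -0.01571929, -0.97556998]]), 't': array([ 35.72915478, 491.06238451, 906.78968335])}
{'camera_matrix': array([[371.70449921,   0.        , 322.27771114],
       [  0.        , 371.70449921, 203.34475954],
       [  0.        ,   0.        ,   1.        ]]), 'R': array([[ 0.85398961,  0.52012924,  0.01293531],
       [ 0.43171587, -0.69451155, -0.57556504],
       [-0.29038448,  0.49711094, -0.81765369]]), 't': array([-404.07084328, -197.37375733, 1008.96190087])}
{'camera_matrix': array([[346.12976819,   0.        , 319.09113877],
       [  0.        , 346.12976819, 199.41255593],
       [  0.        ,   0.        ,   1.        ]]), 'tool_from_camera': array([[ 7.85299071e-04, -9.51879304e-01, -3.06472143e-01,
         7.88347154e+01],
       [ 9.99999446e-01,  5.32717902e-04,  9.07800260e-04,
        -2.42063139e-01],
       [-7.00853083e-04, -3.06472686e-01,  9.51879195e-01,
         3.07698766e+01],
       [ 0.00000000e+00,  0.00000000e+00,  0.00000000e+00,
         1.00000000e+00]])}
```

View pics/top0.png

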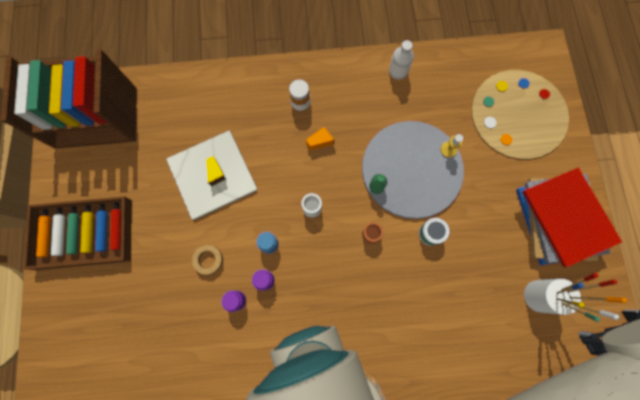

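View pics/scene0.png

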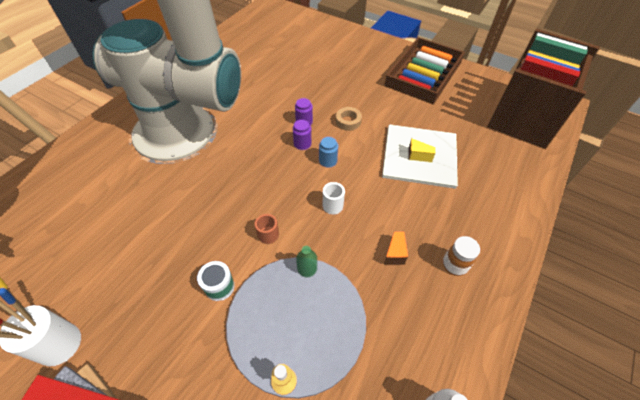

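Top view: board (211,174), yellow wedge (215,170), orange wedge (320,140), white cup (312,205), blue jar (267,243), purple look-alikes (263,280) and (233,301). It also shows the pot (373,233), tin (435,231), tape (207,261), and turntable (413,169) with candlestick (450,147) and bottle (378,183). The brown-banded can at (300,95) is not the tin.

```bash
cat > lib.py <<'E'
import numpy as np, cv2
from bench import ctrl
from scipy.optimize import minimize
from scipy.spatial.transform import Rotation as Ro
a=np.linspace(0,2*np.pi,48,endpoint=False)
def cyl(*rz): return np.vstack([np.c_[r*np.cos(a),r*np.sin(a),0*a+z] for r,z in rz])
W=np.array([[-30,-16],[30,-16],[30,4],[-30,28]])
prism=lambda P,h:np.vstack([np.c_[P,0*P[:,0]],np.c_[P,0*P[:,0]+h]])
S=np.array([[-90,-90],[90,-90],[90,90],[-90,90]])
M=dict(board=prism(S,14),wedge_yellow=prism(W,36),wedge_orange=prism(W,36),pot=cyl((24,0),(24,50)),
 white_cup=cyl((24,0),(24,60)),blue_jar=cyl((24,0),(24,54),(19,66)),turntable=cyl((132,0),(132,14)),
 tin=cyl((30,0),(30,55)),tape_roll=cyl((36,0),(36,24)))
def cam(n):
    c=ctrl.calibration(n);K=c['camera_matrix']
    if n!='wrist': return K,c['R'],c['t']
    o=ctrl.get_obs();T=np.eye(4);T[:3,:3]=Ro.from_quat(o['eef_rot']).as_matrix();T[:3,3]=o['ee_pos']
    E=np.linalg.inv(T@c['tool_from_camera']);return K,E[:3,:3],E[:3,3]
def proj(C,X):
    K,R,t=C;p=(X@R.T+t)@K.T;return p[:,:2]/p[:,2:]
def back(C,uv,z):
    K,R,t=C;d=R.T@np.linalg.inv(K)@np.array([uv[0],uv[1],1.]);o=-R.T@t;return (o+d*(z-o[2])/d[2])[:2]
def place(m,x,y,w,z):
    c,s=np.cos(w),np.sin(w);return np.c_[x+c*m[:,0]-s*m[:,1],y+s*m[:,0]+c*m[:,1],m[:,2]+z]
def ren(C,X):
    h=cv2.convexHull(((proj(C,X)+.5)*4-.5).astype(np.float32))
    im=np.zeros((1600,2560),np.uint8);cv2.fillConvexPoly(im,np.round(h*16).astype(np.int32),255,shift=4)
    return cv2.resize(im,(640,400),interpolation=cv2.INTER_AREA)/255.
def masks(n,cams):
    out=[]
    for c in cams:
        r=ctrl.outline_of(n,c); out.append([(q['p'],q['point'],np.array(q['pixels'])) for q in r])
    return out
def fit(n,views,z,x0,yaws=(0,)):
    """views: list of (C,mask)"""
    m=M[n];best=None
    f=lambda p,w=0:sum(((ren(C,place(m,p[0],p[1],p[2] if len(p)>2 else 0,z))-k)**2).sum()/k.sum() for C,k in views)/len(views)
    for w in yaws:
        p0=list(x0)+([w] if len(yaws)>1 or w else [])
        s=np.array([p0]+[np.add(p0,[ (8 if j<2 else .25) if j==i else 0 for j in range(len(p0))]) for i in range(len(p0))])
        r=minimize(f,p0,method='Nelder-Mead',options=dict(initial_simplex=s,xatol=.02,fatol=1e-4,maxfev=150))
        if best is None or r.fun<best.fun:best=r
    return best.x,best.fun
E
python3 - <<'E'
from lib import *
for n in M:
    z=14 if n=='wedge_yellow' else 0
    yw={'board':(-.5,.2),'wedge_yellow':(0,1.57,3.1,4.7),'wedge_orange':(0,1.57,3.1,4.7)}.get(n,(0,))
    V=[]
    for c,ms in zip(('top','scene'),masks(n,('top','scene'))):
        print(n,c,[(round(p,2),np.round(u).tolist(),int(k.sum())) for p,u,k in ms])
        if ms: V.append((c,cam(c),ms[0]))
    for sub in [V]+[[v] for v in V]:
        v=[(C,k[2]) for _,C,k in sub]
        if n=='board':
            v=[(C,k) for C,k in v]
        x0=back(v[0][0],sub[0][2][1],z+20)
        x,e=fit(n,v,z,x0,yw);print('   ',[s[0] for s in sub],x.round(2),round(e,3))
C=cam('top')
print(back(C,(459,139),96),back(C,(377,178),94))
E
```

```text
board top [(0.67, [210.0, 176.0], 4332)]
board scene [(0.65, [421.0, 163.0], 3257), (0.21, [333.0, 199.0], 533)]
    ['top', 'scene'] [6.0517e+02 2.6823e+02 3.7000e-01] 0.163
    ['top'] [6.0378e+02 2.6832e+02 3.6000e-01] 0.104
    ['scene'] [6.0653e+02 2.6788e+02 3.6000e-01] 0.21
wedge_yellow top [(0.66, [212.0, 172.0], 406), (0.22, [207.0, 180.0], 4243)]
wedge_yellow scene [(0.78, [420.0, 151.0], 495)]
    ['top', 'scene'] [6.0758e+02 2.5475e+02 4.2000e-01] 0.038
    ['top'] [6.0714e+02 2.5430e+02 4.2000e-01] 0.021
    ['scene'] [6.0733e+02 2.5577e+02 3.9000e-01] 0.041
wedge_orange top [(0.73, [318.0, 141.0], 396)]
wedge_orange scene [(0.7, [398.0, 251.0], 533)]
    ['top', 'scene'] [669.36 -19.92   2.12] 0.052
    ['top'] [668.59 -20.81   2.13] 0.033
    ['scene'] [670.07 -19.46   2.12] 0.04
pot top [(0.56, [374.0, 232.0], 355)]
pot scene [(0.94, [268.0, 230.0], 543)]
    ['top', 'scene'] [ 409.08 -128.71] 0.071
    ['top'] [ 408.61 -128.38] 0.03
    ['scene'] [ 409.45 -129.23] 0.107
white_cup top [(0.82, [308.0, 207.0], 371)]
white_cup scene [(0.77, [335.0, 198.0], 552), (0.18, [
[... 451 characters left out ...]
turntable top [(0.72, [415.0, 168.0], 7878)]
turntable scene [(0.68, [298.0, 328.0], 15481), (0.3, [213.0, 281.0], 1118)]
    ['top', 'scene'] [ 570.69 -256.84] 0.025
    ['top'] [ 570.62 -257.56] 0.023
    ['scene'] [ 571.22 -255.96] 0.025
tin top [(0.67, [433.0, 231.0], 635)]
tin scene [(0.91, [213.0, 281.0], 1050)]
    ['top', 'scene'] [ 396.13 -279.23] 0.038
    ['top'] [ 395.71 -279.35] 0.012
    ['scene'] [ 398.35 -279.35] 0.045
tape_roll top [(0.7, [203.0, 256.0], 553)]
tape_roll scene [(0.94, [348.0, 119.0], 492)]
    ['top', 'scene'] [383.76 284.01] 0.233
    ['top'] [383.49 283.49] 0.371
    ['scene'] [384.31 283.91] 0.088
[ 607.68450598 -357.262861  ] [ 529.52264101 -147.47884534]
```

Fits from the two cameras agree to about 2 mm. The blue jar at top (268,244) and scene (326,150) is the blue one; the detections at (232,302), (304,133) and (304,108) are the purple look-alikes. I'll add a delta helper and go to hover over the orange wedge.

```bash
cat >> lib.py <<'E'
def go(x,y,z,phi):
    "units (tool axes now) to bring TCP to x,y,z; twist to bring tool-x heading to phi"
    o=ctrl.get_obs();R=Ro.from_quat(o['eef_rot']).as_matrix();h=np.arctan2(R[1,0],R[0,0])
    d=R.T@(np.array([x,y,z])-o['ee_pos']);w=(phi-h+np.pi)%(2*np.pi)-np.pi
    print('t',o['clock'],'at',o['ee_pos'].round(1),'phi',round(h,3),'-> units',(d/25).round(2),'twist',round(-np.degrees(w)/8,2),'jaw',round(o['grip_width'],1),'F',o['contact_force'].round(1),'j6',o['joints'][5].round(2))
E
python3 -c "
from lib import *
go(674,-17,330,.55)"
```

```text
t 1.0 at [ 171.5 -496.2  404.7] phi 0.333 -> units [ 25.26 -11.55   2.99] twist -1.56 jaw 85.1 F [-0.2  0.4  0.3] j6 -0.07
```

```bash
python3 -m jog '[1,-0.457,0.118,0,1,-0.457,0.118,0,1,-0.457,0.118,0,1,-0.457,0.118,0,1,-0.457,0.118,0,1,-0.457,0.118,0,1,-0.457,0.118,0,1,-0.457,0.118,0,1,-0.457,0.118,0,1,-0.457,0.118,0,1,-0.457,0.118,0,1,-0.457,0.118,0,1,-0.457,0.118,0,1,-0.457,0.118,0,1,-0.457,0.118,0,1,-0.457,0.118,0,1,-0.457,0.118,0,1,-0.457,0.118,0,1,-0.457,0.118,0,1,-0.457,0.118,0]' && python3 -m jog '[1,-0.457,0.118,0,1,-0.457,0.118,0,1,-0.457,0.118,0,1,-0.457,0.118,0,1,-0.457,0.118,0,0.26,-0.12,0.03,-0.78,0,0,0,-0.78,0,0,0,0,0,0,0,0]'; cat > look.py <<'E'
import sys
from lib import *
# look.py label z yaw0
def look(n,z,x0,yaw=None,tag='w',idx=0):
    C=cam('wrist');im=ctrl.capture('wrist');ms=masks(n,('wrist',))[0]
    cv2.imwrite(f'pics/{tag}.png',im[:,:,::-1])
    print([(round(p,2),np.round(u).tolist(),int(k.sum()),back(C,u,z+20).round(0).tolist()) for p,u,k in ms])
    for p,u,k in ms[:2]:
        x,e=fit(n,[(C,k)],z,x0,(yaw,yaw+.1) if yaw is not None else (0,));print(n,x.round(3),round(e,3))
E
python3 -c "
from look import *
look('wedge_orange',0,(669,-20),2.12,'w1')
go(674.5,-17,175,.55)"
```

```text
clock: 3.5
ee_pos: [570.1, -116.2, 345.6]
eef_rot: [0.986, 0.166, -0.0, 0.0]
contact_force: [0.2, -0.0, 0.3]
grip_width: 85.2
grasp_force: 0.0
clock: 4.62
ee_pos: [674.1, -17.2, 330.2]
eef_rot: [0.963, 0.271, -0.0, 0.0]
contact_force: [-0.3, -0.5, 0.1]
grip_width: 85.4
grasp_force: 0.0
[(0.6, [324.0, 194.0], 3607, [671.0, -24.0])]
wedge_orange [669.394 -19.521   2.129] 0.008
t 4.725 at [674.  -17.2 330.3] phi 0.549 -> units [0.02 0.   6.21] twist -0.01 jaw 85.5 F [-0.3 -0.2  0.3] j6 0.94
```

View pics/w1.png

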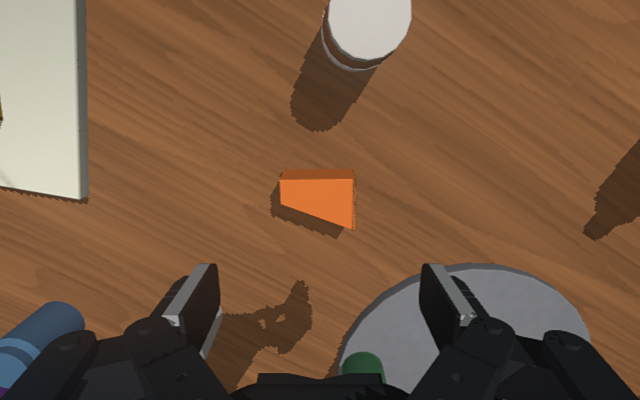

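The picture shows the orange wedge at (318,198), thin end left and slant toward the robot. The fit error is 0.008, so I'm grasping it.

```bash
python3 -m jog '[0.02,-0.03,1,-0.06,0,0,1,0,0,0,1,0,0,0,1,0,0,0,1,0,0,0,0.8,0,0,0,0.4,0,0,0,0,0]' && python3 -m jog '[0,0,0,0,0,0,0,0,0,0,0,0,0,0,0,0,0,0,0,0,0,0,0,0]' 0 80 && python3 -m jog '[0,0,-0.5,0,0,0,-1,0,0,0,-1,0,0,0,-1,0]'; python3 -c "
from lib import *
y=.41;go(607.3-np.sin(y)*41,254.8+np.cos(y)*41,290,.558+3.55-2.129)"
```

```text
clock: 5.72
ee_pos: [674.1, -16.2, 174.7]
eef_rot: [0.961, 0.276, -0.0, -0.0]
contact_force: [-0.1, -0.0, 0.3]
grip_width: 85.6
grasp_force: 0.0
clock: 6.48
ee_pos: [674.7, -16.3, 177.0]
eef_rot: [0.961, 0.276, 0.001, 0.001]
contact_force: [-0.4, 0.3, 6.8]
grip_width: 58.6
grasp_force: 87.2
clock: 6.98
ee_pos: [673.9, -16.2, 263.7]
eef_rot: [0.961, 0.276, -0.0, -0.0]
contact_force: [0.4, 0.4, -1.1]
grip_width: 58.4
grasp_force: 86.5
t 6.975 at [673.9 -16.2 263.7] phi 0.559 -> units [  3.73 -12.23  -1.05] twist -10.17 jaw 58.4 F [ 0.4  0.4 -1.1] j6 0.93
```

```bash
python3 -m jog '[0.3,-1,-0.1,0,0.3,-1,-0.1,0,0.3,-1,-0.1,0,0.3,-1,-0.1,0,0.3,-1,-0.1,0,0.3,-1,-0.1,0,0.3,-1,-0.1,0,0.3,-1,-0.1,0,0,0,0,0]'; python3 -c "
from look import *
look('wedge_yellow',14,(607.3,254.8),.41,'w2')
C=cam('wrist');k=ctrl.outline_of('wedge_orange','wrist')
print([(q['p'],q['point']) for q in k])
y=.41;go(607.3-np.sin(y)*41,254.8+np.cos(y)*41,290,.558+3.55-2.129)"
```

```text
clock: 8.1
ee_pos: [617.6, 187.8, 281.8]
eef_rot: [0.961, 0.278, -0.001, -0.0]
contact_force: [0.7, -0.3, -1.7]
grip_width: 58.7
grasp_force: 86.4
[(0.73, [221.0, 181.0], 6435, [602.0, 253.0])]
wedge_yellow [6.08863e+02 2.55266e+02 4.19000e-01] 0.014
[(0.9, [326.6, 302.5])]
t 8.25 at [618.7 185.1 282. ] phi 0.559 -> units [ 1.34 -4.23 -0.32] twist -10.17 jaw 59.1 F [ 0.1 -0.2 -1.6] j6 1.25
```

View pics/w2.png

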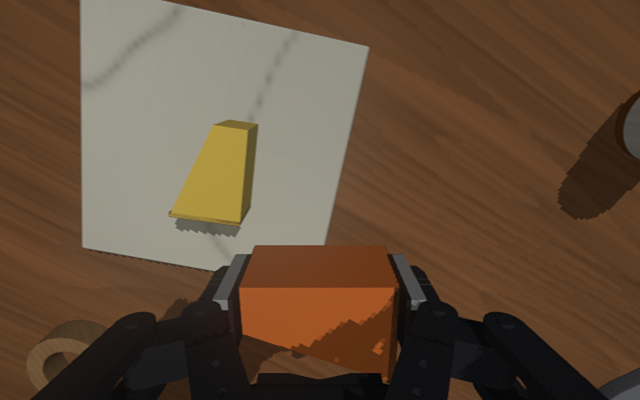

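The yellow wedge is at (221,181), with its thick end toward the camera bottom and slant to the left. The orange wedge is held level at (320,305). The arm had not fully settled, so I'm re-measuring both.

```bash
python3 -c "
from look import *
look('wedge_yellow',14,(607.3,254.8),.41,'w3')
o=ctrl.get_obs();e=o['ee_pos']
C=cam('wrist')
print('nominal held',e[0]-5.1,e[1]-3.2,2.129,e)
k=ctrl.outline_of('wedge_orange','wrist')[0]['pixels']
for dz in(-179,-177,-175): print(dz,fit('wedge_orange',[(C,np.array(k))],e[2]+dz,(e[0]-5,e[1]-3),(2.129,2.18)))
k=ctrl.outline_of('board','wrist')
for q in k[:1]: print(q['p'],fit('board',[(C,np.array(q['pixels']))],0,(605,268),(.36,.42)))
"
```

```text
[(0.64, [216.0, 180.0], 6330, [601.0, 253.0]), (0.51, [57.0, 349.0], 2888, [417.0, 296.0])]
wedge_yellow [6.08538e+02 2.55098e+02 4.05000e-01] 0.015
wedge_yellow [628.565 162.421   1.045] 2.704
nominal held 613.8789175831196 181.32792790163748 2.129 [618.97891758 184.5279279  282.22853514]
-179 (array([612.63424353, 180.28577703,   2.13816258]), np.float64(0.020215163035752635))
-177 (array([613.60372119, 180.96198511,   2.13761426]), np.float64(0.0202312338133573))
-175 (array([614.78495769, 181.70420997,   2.13147083]), np.float64(0.04658112931683094))
0.69 (array([6.07105008e+02, 2.67965558e+02, 3.57051166e-01]), np.float64(0.17680645151900104))
```

```bash
python3 -c "
from lib import *
go(591.7,293.1,250,1.982)"
```

```text
t 8.45 at [619.1 184.5 282.4] phi 0.558 -> units [ 1.37 -4.27  1.3 ] twist -10.2 jaw 58.8 F [-0.1  0.8 -0.8] j6 1.25
```

```bash
python3 -m jog '[0.3,-0.95,0.2,0,0.3,-0.95,0.2,0,0.3,-0.95,0.2,0,0.3,-0.95,0.2,0,0.17,-0.47,0.2,0,0,0,0.3,-1,0,0,0,-1,0,0,0,-1,0,0,0,-1,0,0,0,-1,0,0,0,-1,0,0,0,-1,0,0,0,-1,0,0,0,-1,0,0,0,-1]' && python3 -m jog '[0,0,0,-0.2,0,0,0,0,0,0,0,0]';  python3 -c "
from lib import *
go(591.7,293.1,191.5,1.982)"
```

```text
clock: 10.32
ee_pos: [591.7, 293.1, 250.0]
eef_rot: [0.557, 0.83, -0.0, 0.0]
contact_force: [-0.3, 0.3, -1.6]
grip_width: 58.5
grasp_force: 86.4
clock: 10.7
ee_pos: [591.4, 293.7, 250.1]
eef_rot: [0.548, 0.836, -0.0, 0.0]
contact_force: [-0.1, 0.3, -0.5]
grip_width: 58.4
grasp_force: 86.4
t 10.7 at [591.4 293.7 250.1] phi 1.981 -> units [-0.03  0.    2.35] twist -0.0 jaw 58.4 F [-0.1  0.3 -0.5] j6 -0.01
```

```bash
python3 -m jog '[0,0,0.8,0,0,0,0.8,0,0,0,0.4,0,0,0,0.2,0,0,0,0.1,0,0,0,0,0]';  python3 -c "
from lib import *
go(591.7,293.1,191.5,1.982)"
```

```text
clock: 11.45
ee_pos: [591.5, 293.9, 193.1]
eef_rot: [0.547, 0.837, 0.0, 0.0]
contact_force: [-0.1, -0.4, -0.8]
grip_width: 58.6
grasp_force: 86.4
t 11.45 at [591.5 293.9 193.1] phi 1.983 -> units [-0.03 -0.    0.06] twist 0.01 jaw 58.6 F [-0.1 -0.4 -0.8] j6 -0.01
```

```bash
python3 -m jog '[-0.02,0,0.06,0,0,0,0.03,0,0,0,0,0]' && python3 -m jog '[0,0,0,0,0,0,0,0,0,0,0,0]' 72 && python3 -m jog '[0,0,-0.5,0,0,0,-1,0,0,0,-1,0,0.5,0,-1,0,0.5,0,-0.5,0,0.5,0,0,0,0,0,0,0,0,0,0,0]';  python3 -c "
from look import *
look('wedge_yellow',14,(608,255),.41,'w4')
look('wedge_orange',14,(592,288),3.55,'w4')
for n,x in (('wedge_yellow',(608,255,.41)),('wedge_orange',(592,288,3.55))):
  v=[]
  for c in ('top','scene'):
    ctrl.capture(c);r=ctrl.outline_of(n,c)
    print(c,[(q['p'],q['point']) for q in r])
    if r:v.append((cam(c),np.array(r[0]['pixels'])))
  print(n,fit(n,v,14,x[:2],(x[2],x[2]+.1)))
"
```

```text
clock: 11.82
ee_pos: [591.7, 293.4, 191.0]
eef_rot: [0.547, 0.837, 0.0, 0.0]
contact_force: [-0.8, -1.3, 1.9]
grip_width: 58.8
grasp_force: 86.8
clock: 12.2
ee_pos: [591.6, 293.4, 190.4]
eef_rot: [0.547, 0.837, -0.0, 0.0]
contact_force: [0.8, -0.9, 0.3]
grip_width: 72.1
grasp_force: 0.0
clock: 13.2
ee_pos: [576.4, 327.6, 288.9]
eef_rot: [0.547, 0.837, -0.001, -0.0]
contact_force: [0.1, 0.1, -0.5]
grip_width: 71.7
grasp_force: 0.0
[(0.79, [311.0, 321.0], 3577, [607.0, 241.0])]
wedge_yellow [6.11042e+02 2.50576e+02 4.15000e-01] 0.493
[(0.75, [321.0, 264.0], 5441, [596.0, 288.0])]
wedge_orange [595.089 287.593   3.555] 0.006
top [(0.88, [212.0, 170.5]), (0.47, [433.2, 231.6])]
scene [(0.96, [422.0, 151.9])]
wedge_yellow (array([6.08077029e+02, 2.54243447e+02, 3.99003764e-01]), np.float64(0.04000026381422701))
top [(0.68, [199.5, 171.8]), (0.57, [416.4, 166.8])]
scene [(0.73, [423.9, 135.4])]
wedge_orange (array([593.29695673, 289.31559743,   3.55331931]), np.float64(0.5952209405149327))
```

View pics/w4.png

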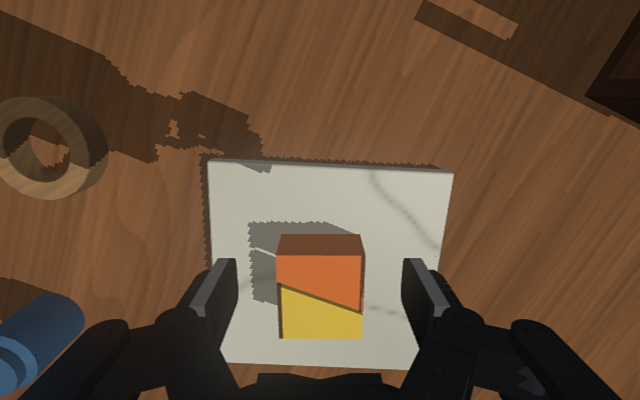

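The block shows orange at (320,270) and yellow at (320,313), with a thin, even gap. I'm enlarging it to check the end alignment.

```bash
python3 -c "
import cv2
i=cv2.imread('pics/w4.png')[225:350,255:385];cv2.imwrite('pics/c4.png',cv2.resize(i,None,fx=4.6,fy=4.6,interpolation=cv2.INTER_CUBIC))"
```

```text
(no output)
```

View pics/c4.png

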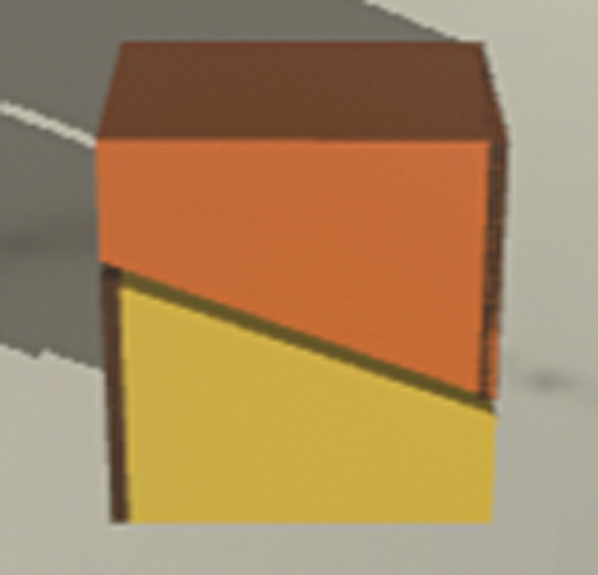

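The ends are level within about 0.5 mm and the gap is about 3 mm. The pot is next.

```bash
python3 -c "
from lib import *
go(409.2,-128.7,280,1.983)"
```

```text
t 13.8 at [576.5 327.7 290.5] phi 1.983 -> units [-14.04 -13.45   0.42] twist 0.0 jaw 72.0 F [ 0.4  0.  -0.7] j6 0.05
```

```bash
python3 -m jog '[-1,-0.96,0.03,0,-1,-0.96,0.03,0,-1,-0.96,0.03,0,-1,-0.96,0.03,0,-1,-0.96,0.03,0,-1,-0.96,0.03,0,-1,-0.96,0.03,0,-1,-0.96,0.03,0,-1,-0.96,0.03,0,-1,-0.96,0.03,0,-1,-0.96,0.03,0,-1,-0.96,0.03,0,-1,-0.96,0.03,0,-1,-0.96,0.03,0,0,0,0,0,0,0,0,0,0,0,0,0]' 85; python3 -c "
from look import *
look('pot',0,(409,-129),None,'w5')
go(409.2,-128.7,187,1.983)"
```

```text
clock: 15.92
ee_pos: [409.2, -126.9, 280.0]
eef_rot: [0.547, 0.837, 0.0, 0.0]
contact_force: [0.3, -0.2, 0.6]
grip_width: 84.7
grasp_force: 0.0
[(0.58, [320.0, 217.0], 5252, [414.0, -134.0])]
pot [ 410.239 -127.439] 0.041
t 16.025 at [ 409.2 -127.   280. ] phi 1.984 -> units [-0.06 -0.03  3.72] twist 0.01 jaw 84.7 F [0.  0.1 0.3] j6 -0.8
```

View pics/w5.png

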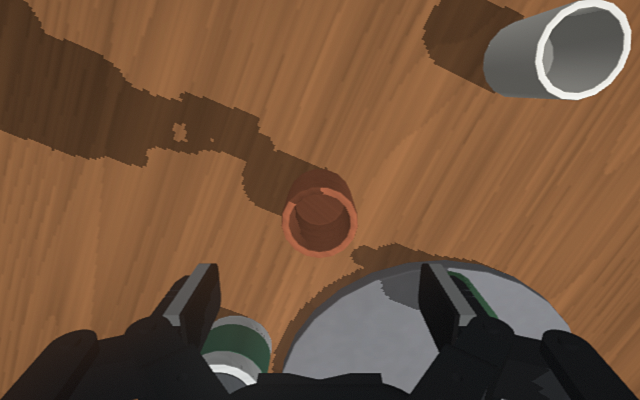

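The pot is centred at (319,218) between the fingers. I'm descending, gripping and lifting.

```bash
python3 -m jog '[-0.04,0.01,1,0,0,0,1,0,0,0,1,0,0,0,0.5,0,0,0,0.22,0,0,0,0,0,0,0,0,0]' && python3 -m jog '[0,0,0,0,0,0,0,0,0,0,0,0,0,0,0,0,0,0,0,0,0,0,0,0]' 0 50; python3 -c "
from lib import *
o=ctrl.get_obs();print(o['ee_pos'],o['grasp_force'])
go(601.4,271.4,300,1.983)"
```

```text
clock: 16.9
ee_pos: [409.9, -128.5, 187.8]
eef_rot: [0.547, 0.837, 0.0, 0.001]
contact_force: [-0.7, -0.4, 0.2]
grip_width: 85.0
grasp_force: 0.0
clock: 17.65
ee_pos: [409.9, -128.5, 187.5]
eef_rot: [0.547, 0.837, 0.0, 0.001]
contact_force: [-0.4, -0.2, 5.4]
grip_width: 46.9
grasp_force: 51.8
[ 409.87254549 -128.5309323   187.52141257] 51.77415780723095
t 17.65 at [ 409.9 -128.5  187.5] phi 1.983 -> units [11.58 13.43 -4.5 ] twist 0.0 jaw 46.9 F [-0.4 -0.2  5.4] j6 -0.8
```

```bash
python3 -m jog '[0,0,-0.8,0,0,0,-1,0,0,0,-1,0,0.83,0.96,-1,0,0.83,0.96,-0.7,0,0.83,0.96,0,0,0.83,0.96,0,0,0.83,0.96,0,0,0.83,0.96,0,0,0.83,0.96,0,0,0.83,0.96,0,0,0.83,0.96,0,0,0.83,0.96,0,0,0.83,0.96,0,0,0.83,0.96,0,0,0.79,0.95,0,0,0,0,0,0,0,0,0,0,0,0,0,0]'; python3 -c "
from look import *
C=cam('wrist');im=ctrl.capture('wrist');cv2.imwrite('pics/w6.png',im[:,:,::-1])
e=ctrl.get_obs()['ee_pos'];r=ctrl.outline_of('pot','wrist')
for q in r[:1]:
  print(q['p'],q['point'])
  for dz in(-190,-187.5,-185):
    x,f=fit('pot',[(C,np.array(q['pixels']))],e[2]+dz,e[:2]);print(dz,x-e[:2],f)
go(601.4,271.4,238.5,1.983)"
```

```text
clock: 20.02
ee_pos: [587.4, 242.0, 299.3]
eef_rot: [0.548, 0.837, -0.0, -0.0]
contact_force: [-0.9, 0.2, -1.5]
grip_width: 46.5
grasp_force: 51.7
0.96 [323.2, 293.9]
-190 [ 0.74893499 -0.41389716] 0.019324742479917965
-187.5 [0.39364624 0.34025574] 0.05576574473088916
-185 [0.27850723 0.5488987 ] 0.09803768597732627
t 20.125 at [587.4 242.1 299.6] phi 1.982 -> units [0.85 0.98 2.44] twist -0.0 jaw 46.6 F [-0.2 -0.3 -1.1] j6 -0.08
```

View pics/w6.png

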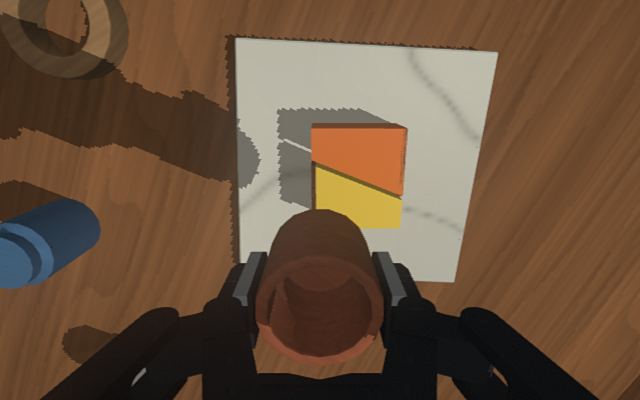

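The pot is held upright at (322,285), ahead of the block at (358,175). I'm moving over the join and lowering.

```bash
python3 -m jog '[0.85,0.98,0.3,0,0,0,0.8,0,0,0,0.8,0,0,0,0.4,0,0,0,0,0,0,0,0,0]'; python3 -c "
from lib import *
go(601.5,271.4,238,1.983)"
```

```text
clock: 20.88
ee_pos: [601.6, 271.9, 242.9]
eef_rot: [0.547, 0.837, 0.001, 0.0]
contact_force: [-0.7, -0.4, -0.9]
grip_width: 46.5
grasp_force: 52.0
t 20.875 at [601.6 271.9 242.9] phi 1.983 -> units [-0.02 -0.01  0.2 ] twist -0.0 jaw 46.5 F [-0.7 -0.4 -0.9] j6 -0.04
```

```bash
python3 -m jog '[0,0,0.1,0,0,0,0.05,0,0,0,0,0]'; python3 -c "
from lib import *
go(601.5,271.4,238,1.983)"
```

```text
clock: 21.25
ee_pos: [601.4, 272.0, 238.1]
eef_rot: [0.547, 0.837, -0.0, -0.0]
contact_force: [-0.1, -0.2, -0.5]
grip_width: 46.4
grasp_force: 52.0
t 21.25 at [601.4 272.  238.1] phi 1.983 -> units [-0.02 -0.01  0.  ] twist 0.0 jaw 46.4 F [-0.1 -0.2 -0.5] j6 -0.04
```

```bash
python3 -m jog '[-0.02,0,0.04,0,0,0,0,0]' && python3 -m jog '[0,0,0.03,0,0,0,0,0]'
```

```text
clock: 21.5
ee_pos: [601.6, 271.7, 237.6]
eef_rot: [0.547, 0.837, 0.0, 0.0]
contact_force: [-1.6, 1.3, 1.5]
grip_width: 46.5
grasp_force: 52.1
clock: 21.75
ee_pos: [601.6, 271.7, 237.6]
eef_rot: [0.547, 0.837, 0.0, 0.0]
contact_force: [-3.5, -1.4, 6.1]
grip_width: 46.5
grasp_force: 52.7
```

```bash
python3 -m jog '[0,0,-0.02,0,0,0,0,0,0,0,0,0,0,0,0,0]' 72 && python3 -m jog '[0,0,-0.5,0,0,0,-1,0,0,0,-1,0,0,0,-1,0,0.5,0,-0.5,0,0.5,0,0,0,0,0,0,0,0,0,0,0]'; python3 -c "
from look import *
look('pot',50,(601.5,271.4),None,'w7')
look('wedge_orange',14,(595,287.6),3.55,'w7b')
go(492.5,13.8,290,.558)"
```

```text
clock: 22.25
ee_pos: [601.7, 271.5, 236.7]
eef_rot: [0.547, 0.837, -0.0, -0.0]
contact_force: [-0.2, 0.5, 0.8]
grip_width: 72.0
grasp_force: 0.0
clock: 23.25
ee_pos: [591.4, 294.7, 335.5]
eef_rot: [0.547, 0.837, -0.001, -0.001]
contact_force: [-0.3, -0.1, -0.0]
grip_width: 72.0
grasp_force: 0.0
[(0.82, [322.0, 245.0], 5030, [606.0, 266.0]), (0.74, [326.0, 171.0], 29315, [586.0, 318.0])]
pot [601.92  272.832] 0.031
pot [616.438 346.475] 0.806
[(0.9, [321.0, 190.0], 2442, [593.0, 294.0])]
wedge_orange [595.029 287.58    3.56 ] 0.57
t 23.45 at [591.7 294.2 336.5] phi 1.983 -> units [-8.69 -8.13  1.87] twist 10.2 jaw 72.3 F [-0.   1.  -0.2] j6 -0.01
```

View pics/w7.png

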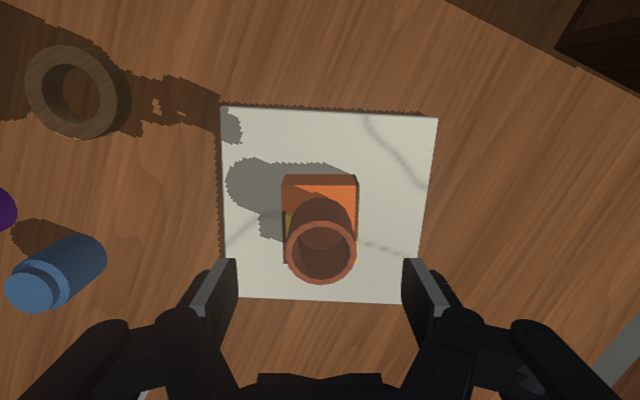

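The pot stands on the block over the join at (321,245). Now the cup, with the jaw axis across the row (φ≈1.927).

```bash
python3 -m jog '[-0.967,-0.9,0.2,0,-0.967,-0.9,0.2,0,-0.967,-0.9,0.2,0,-0.967,-0.9,0.2,0,-0.967,-0.9,0.2,0,-0.967,-0.9,0.2,0,-0.967,-0.9,0.2,0,-0.967,-0.9,0.2,0,-0.967,-0.93,0.2,0.4,0,0,0,0,0,0,0,0,0,0,0,0]' 85; python3 -c "
from look import *
look('white_cup',0,(492.5,13.8),None,'w8')
go(492.5,13.8,198,1.927)"
```

```text
clock: 24.95
ee_pos: [492.9, 14.4, 292.2]
eef_rot: [0.57, 0.822, 0.0, 0.0]
contact_force: [0.2, -0.1, -0.6]
grip_width: 84.7
grasp_force: 0.0
[(0.75, [321.0, 212.0], 5280, [498.0, 7.0])]
white_cup [492.852  15.234] 0.042
t 25.05 at [492.8  14.3 292. ] phi 1.929 -> units [-0.02 -0.02  3.76] twist 0.01 jaw 84.7 F [-0.1  0.7 -0. ] j6 -0.4
```

```bash
python3 -m jog '[0,-0.01,1,0,0,0,1,0,0,0,1,0,0,0,0.5,0,0,0,0.24,0,0,0,0,0,0,0,0,0]' && python3 -m jog '[0,0,0,0,0,0,0,0,0,0,0,0,0,0,0,0,0,0,0,0,0,0,0,0]' 0 50; python3 -c "
from lib import *
go(583.2,-290.6,340,1.927)"
```

```text
clock: 25.92
ee_pos: [492.7, 13.6, 199.4]
eef_rot: [0.57, 0.821, 0.0, 0.001]
contact_force: [0.3, 1.1, 0.9]
grip_width: 84.9
grasp_force: 0.0
clock: 26.68
ee_pos: [492.6, 13.6, 199.1]
eef_rot: [0.571, 0.821, 0.0, 0.001]
contact_force: [-0.2, 0.3, 5.3]
grip_width: 47.1
grasp_force: 51.8
t 26.675 at [492.6  13.6 199.1] phi 1.927 -> units [-12.67  -0.85  -5.63] twist 0.0 jaw 47.1 F [-0.2  0.3  5.3] j6 -0.4
```

```bash
python3 -m jog '[0,0,-0.8,0,0,0,-1,0,0,0,-1,0,0,0,-1,0,0,0,-1,0,0,0,-0.83,0,0,0,0,0]'; python3 - <<'E'
from lib import *
from scipy.optimize import least_squares
boxes=dict(bottle=dict(top=(365,170,392,198),scene=(294,242,320,280)),candle=dict(top=(438,130,466,160),scene=(266,360,300,396)))
for n,b in boxes.items():
    L=[]
    for c,(x0,y0,x1,y1) in b.items():
        im=cv2.imread(f'pics/{c}0.png');hsv=cv2.cvtColor(im,cv2.COLOR_BGR2HSV).astype(int)
        H,S,V=hsv[...,0],hsv[...,1],hsv[...,2]
        m=((H>40)&(H<90)&(S>90)) if n=='bottle' else ((H>12)&(H<35)&(S>90)|(V>185))
        k=np.zeros_like(m);k[y0:y1,x0:x1]=m[y0:y1,x0:x1]
        ys,xs=np.nonzero(k);L.append((cam(c),np.c_[xs,ys]));print(n,c,len(xs),xs.mean().round(1),ys.mean().round(1),xs.min(),xs.max(),ys.min(),ys.max())
    def res(p):
        r=[]
        for C,P in L:
            a,b_=proj(C,np.array([[p[0],p[1],14],[p[0],p[1],95.]]));d=(b_-a)/np.linalg.norm(b_-a)
            r.append(np.cross(d,P.mean(0)-a))
        return r
    s=least_squares(res,(570,-250));v=s.x-[570.7,-256.9];print(n,s.x.round(1),np.hypot(*v).round(1),np.degrees(np.arctan2(v[1],v[0])).round(2))
go(583.2,-290.6,340,1.927)
E
```

```text
clock: 27.55
ee_pos: [492.5, 13.6, 340.1]
eef_rot: [0.571, 0.821, 0.001, 0.001]
contact_force: [-0.0, -0.2, -1.3]
grip_width: 46.8
grasp_force: 51.8
bottle top 207 377.7 183.4 371 385 175 192
bottle scene 363 306.8 262.8 297 315 247 275
bottle [ 532.8 -158.2] 105.7 111.0
candle top 529 454.2 143.7 441 465 130 159
candle scene 1020 284.8 378.0 266 299 360 395
candle [ 593.1 -339.7] 85.8 -74.85
t 27.55 at [492.5  13.6 340.1] phi 1.927 -> units [-12.67  -0.85   0.02] twist 0.0 jaw 46.8 F [-0.  -0.2 -1.3] j6 -0.4<stdin>:16: DeprecationWarning: Arrays of 2-dimensional vectors are deprecated. Use arrays of 3-dimensional vectors instead. (deprecated in NumPy 2.0)
```

```bash
python3 -m jog '[-1,0.5,0,0,-1,0.5,0,0,-1,0.5,0,0,-1,0.5,0,0,-1,0.5,0,0,-1,0.5,0,0,0,0,0,0,0,0,0,0,0,0,0,0]'; python3 - <<'E' 2>/dev/null
from lib import *
from scipy.optimize import least_squares
L=[]
for c,(x0,y0,x1,y1) in dict(top=(438,130,466,160),scene=(266,360,300,396)).items():
    im=cv2.imread(f'pics/{c}0.png');hsv=cv2.cvtColor(im,cv2.COLOR_BGR2HSV)
    k=np.zeros((400,640),bool);k[y0:y1,x0:x1]=((hsv[...,0]>15)&(hsv[...,0]<35)&(hsv[...,1]>110))[y0:y1,x0:x1]
    ys,xs=np.nonzero(k);L.append((cam(c),np.array([xs.mean(),ys.mean()])));print(c,len(xs),L[-1][1],xs.min(),xs.max(),ys.min(),ys.max())
def res(p):
    r=[]
    for C,P in L:
        a,b=proj(C,np.array([[p[0],p[1],14],[p[0],p[1],95.]]));d=(b-a)/np.linalg.norm(b-a);q=P-a
        r.append(d[0]*q[1]-d[1]*q[0])
    return r
s=least_squares(res,(607,-357));v=s.x-[570.7,-256.9];print(s.x,np.hypot(*v),np.degrees(np.arctan2(v[1],v[0])))
C=cam('wrist');im=ctrl.capture('wrist');cv2.imwrite('pics/w9.png',im[:,:,::-1])
np.savez('w9.npz',K=C[0],R=C[1],t=C[2])
r=ctrl.outline_of('turntable','wrist')
for q in r[:1]: 
    np.save('w9m.npy',np.array(q['pixels']));print(q['p'],q['point'])
th=np.radians(110.5);c=np.array([570.7,-256.9])
for d in(-108,-36,36,108):
    p=c+d*np.array([np.cos(th),np.sin(th)]);print(d,p.round(1),proj(C,np.array([[*p,14],[*p,95]])).round(0).tolist())
go(583.2,-290.6,340,1.927)
E
```

```text
clock: 28.68
ee_pos: [614.7, -100.2, 338.8]
eef_rot: [0.57, 0.821, -0.0, -0.0]
contact_force: [0.9, -0.1, -1.6]
grip_width: 47.2
grasp_force: 51.9
top 428 [453.75934579 144.46495327] 441 465 130 159
scene 411 [284.02919708 382.35523114] 271 295 365 394
[ 603.67230148 -351.86766626] 100.52875359611554 -70.85325306285195
0.88 [187.3, 250.0]
-108 [ 608.5 -358.1] [[231.0, 394.0], [208.0, 473.0]]
-36 [ 583.3 -290.6] [[225.0, 340.0], [199.0, 410.0]]
36 [ 558.1 -223.2] [[219.0, 278.0], [189.0, 335.0]]
108 [ 532.9 -155.7] [[212.0, 207.0], [177.0, 247.0]]
t 28.775 at [ 614.7 -100.3  339.3] phi 1.928 -> units [-6.69 -3.84 -0.03] twist 0.01 jaw 47.2 F [-0.6 -0.  -0.2] j6 -0.58
```

View pics/w9.png

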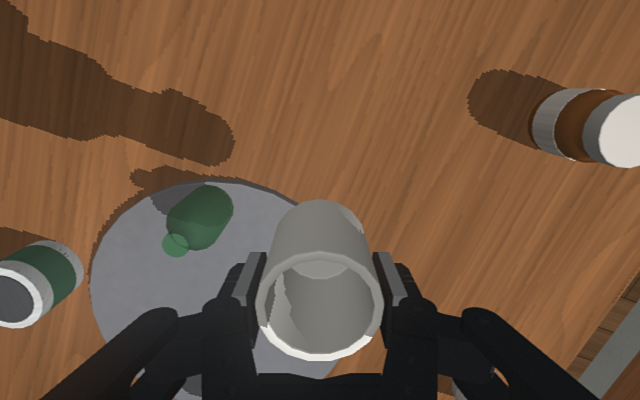

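The bottle (base about (212,205), cap (177,245)) falls where my model predicts, within 2 px, so the row is confirmed at about 110.5°. The cup is held at (320,290). Moving to the cup's slot.

```bash
python3 -m jog '[-0.96,-0.55,0,0,-0.96,-0.55,0,0,-0.96,-0.55,0,0,-0.96,-0.55,0,0,-0.96,-0.55,0,0,-0.96,-0.55,0,0,-0.93,-0.54,0,0,0,0,0,0,0,0,0,0]'; python3 -c "
from lib import *
go(583.3,-290.6,213,1.928)"
```

```text
clock: 29.9
ee_pos: [583.5, -290.3, 339.3]
eef_rot: [0.57, 0.821, 0.0, 0.0]
contact_force: [-0.5, -0.2, -1.0]
grip_width: 47.8
grasp_force: 51.9
t 29.9 at [ 583.5 -290.3  339.3] phi 1.928 -> units [-0.01 -0.01  5.05] twist -0.0 jaw 47.8 F [-0.5 -0.2 -1. ] j6 -0.88
```

```bash
python3 -m jog '[0,-0.01,1,0,0,0,1,0,0,0,1,0,0,0,1,0,0,0,0.6,0,0,0,0.25,0,0,0,0,0,0,0,0,0]' && python3 -m jog '[0,0,0.08,0,0,0,0.05,0,0,0,0,0,0,0,0,0]';python3 -c "
from lib import *
go(583.3,-290.6,213,1.928)"
```

```text
clock: 30.9
ee_pos: [583.5, -291.2, 219.3]
eef_rot: [0.571, 0.821, 0.0, 0.001]
contact_force: [0.3, 0.5, -1.1]
grip_width: 47.2
grasp_force: 51.9
clock: 31.4
ee_pos: [583.2, -291.1, 214.7]
eef_rot: [0.571, 0.821, -0.0, 0.0]
contact_force: [-0.4, -0.3, -1.1]
grip_width: 47.1
grasp_force: 51.9
t 31.4 at [ 583.2 -291.1  214.7] phi 1.927 -> units [0.02 0.01 0.07] twist -0.0 jaw 47.1 F [-0.4 -0.3 -1.1] j6 -0.88
```

```bash
python3 -m jog '[0.02,0.01,0.06,0,0,0,0,0]' && python3 -m jog '[0,0,0.03,0,0,0,0,0]'
```

```text
clock: 31.65
ee_pos: [583.3, -290.5, 213.2]
eef_rot: [0.57, 0.821, -0.0, 0.0]
contact_force: [-0.6, 0.4, -1.1]
grip_width: 47.3
grasp_force: 52.0
clock: 31.9
ee_pos: [583.3, -290.5, 213.1]
eef_rot: [0.57, 0.821, -0.0, 0.0]
contact_force: [-1.2, 2.3, 4.4]
grip_width: 47.3
grasp_force: 52.5
```

```bash
python3 -m jog '[0,0,-0.02,0,0,0,0,0,0,0,0,0,0,0,0,0]' 75 && python3 -m jog '[0,0,-0.5,0,0,0,-1,0,0,0,-1,0,0,0,-1,0,1,0,-1,0,1,0,-0.5,0,1,0,0,0,1,0,0,0,0,0,0,0,0,0,0,0]'; python3 -c "
from look import *
look('white_cup',14,(583.3,-290.6),None,'w10')
C=cam('wrist')
th=np.radians(110.5);c=np.array([570.7,-256.9])
for d in(-108,-36,36,108):
    p=c+d*np.array([np.cos(th),np.sin(th)]);print(d,proj(C,np.array([[*p,14],[*p,95]])).round(0).tolist())
go(409.8,130.2,290,1.927)"
```

```text
clock: 32.4
ee_pos: [583.2, -290.6, 212.8]
eef_rot: [0.571, 0.821, -0.0, -0.0]
contact_force: [-0.5, 0.4, 0.2]
grip_width: 75.1
grasp_force: 0.0
clock: 33.65
ee_pos: [548.4, -197.2, 338.7]
eef_rot: [0.571, 0.821, -0.0, 0.001]
contact_force: [0.3, -0.7, 0.7]
grip_width: 75.1
grasp_force: 0.0
[(0.67, [320.0, 304.0], 4068, [589.0, -301.0])]
white_cup [ 583.602 -288.566] 0.037
-108 [[319.0, 343.0], [319.0, 414.0]]
-36 [[319.0, 282.0], [319.0, 340.0]]
36 [[319.0, 211.0], [319.0, 252.0]]
108 [[319.0, 130.0], [318.0, 146.0]]
t 33.75 at [ 548.5 -197.5  338.2] phi 1.927 -> units [14.22 -0.63  1.92] twist -0.0 jaw 75.1 F [0.1 0.3 0.1] j6 -0.76
```

View pics/w10.png

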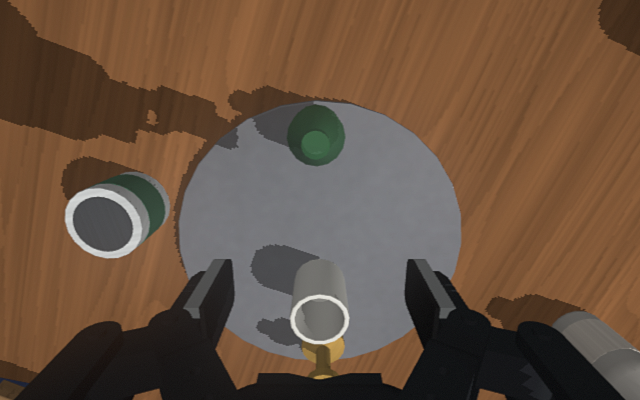

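The row in the wrist view: bottle (316,135), cup (320,305) and candlestick (322,345). It is rotated a hair from my estimate, so the jar's slot moves about 1 mm. I'm going to the blue jar with the jaw only partly open, because of the purple neighbour.

```bash
python3 -m jog '[0.97,-0.04,0.12,0,0.97,-0.04,0.12,0,0.97,-0.04,0.12,0,0.97,-0.04,0.12,0,0.97,-0.04,0.12,0,0.97,-0.04,0.12,0,0.97,-0.04,0.12,0,0.97,-0.04,0.12,0,0.97,-0.04,0.12,0,0.97,-0.04,0.12,0,0.97,-0.04,0.12,0,0.97,-0.04,0.12,0,0.97,-0.04,0.12,0,0.97,-0.04,0.12,0,0.64,-0.04,0.12,0,0,0,0,0,0,0,0,0,0,0,0,0]' 68; python3 -c "
from look import *
look('blue_jar',0,(409.8,130.2),None,'w11')
go(409.8,130.2,192,1.927)"
```

```text
clock: 36.0
ee_pos: [410.5, 130.5, 293.0]
eef_rot: [0.571, 0.821, -0.0, 0.0]
contact_force: [0.3, -0.1, -0.0]
grip_width: 67.7
grasp_force: 0.0
[(0.91, [197.0, 140.0], 6189, [316.0, 142.0]), (0.89, [174.0, 16.0], 4081, [283.0, 213.0]), (0.63, [318.0, 206.0], 5197, [412.0, 126.0])]
blue_jar [398.697 159.36 ] 1.82
blue_jar [398.697 159.36 ] 2.244
t 36.1 at [410.4 130.6 293. ] phi 1.926 -> units [-0.01 -0.03  4.04] twist -0.0 jaw 67.6 F [-0.6  0.1 -0.7] j6 -0.13
```

View pics/w11.png

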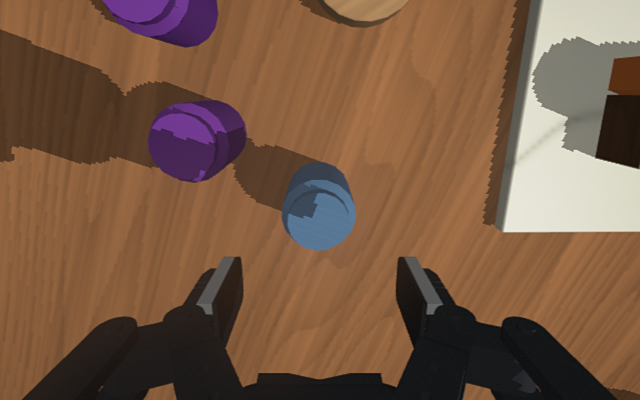

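Three candidates: purple at (197,140), purple at (160,15), and blue at (318,206). Only the last is blue as described, and it lies centred between the fingers; this close view confirms it. Grasping it.

```bash
python3 -m jog '[0,-0.02,1,0,0,0,1,0,0,0,1,0,0,0,0.7,0,0,0,0.34,0,0,0,0,0,0,0,0,0]' && python3 -m jog '[0,0,0,0,0,0,0,0,0,0,0,0,0,0,0,0,0,0,0,0]' 0 60 && python3 -m jog '[0,0,-0.8,0,0,0,-1,0,0,0,-1,0,0,0,-1,0,0,0,-1,0,0,0,-1,0,0,0,0,0]'; python3 -c "
from lib import *
go(557.3,-223.5,340,1.927)"
```

```text
clock: 36.98
ee_pos: [410.1, 130.9, 192.8]
eef_rot: [0.571, 0.821, 0.0, 0.001]
contact_force: [0.3, -1.1, 0.5]
grip_width: 68.2
grasp_force: 0.0
clock: 37.6
ee_pos: [410.1, 131.0, 192.9]
eef_rot: [0.571, 0.821, 0.0, 0.001]
contact_force: [-2.5, -0.0, 5.1]
grip_width: 46.6
grasp_force: 62.1
clock: 38.48
ee_pos: [410.0, 131.0, 338.5]
eef_rot: [0.57, 0.821, 0.001, 0.001]
contact_force: [0.7, -0.2, -2.9]
grip_width: 47.1
grasp_force: 62.0
t 38.475 at [410.  131.  338.5] phi 1.927 -> units [-15.34   0.57  -0.05] twist 0.0 jaw 47.1 F [ 0.7 -0.2 -2.9] j6 -0.13
```

```bash
python3 -m jog '[-0.96,0.035,0,0,-0.96,0.035,0,0,-0.96,0.035,0,0,-0.96,0.035,0,0,-0.96,0.035,0,0,-0.96,0.035,0,0,-0.96,0.035,0,0,-0.96,0.035,0,0,-0.96,0.035,0,0,-0.96,0.035,0,0,-0.96,0.035,0,0,-0.96,0.035,0,0,-0.96,0.035,0,0,-0.96,0.035,0,0,-0.96,0.04,0,0,-0.94,0.04,0,0,0,0,0,0,0,0,0,0]'; python3 -c "
from look import *
C=cam('wrist');ctrl.capture('wrist');e=ctrl.get_obs()['ee_pos']
for q in ctrl.outline_of('blue_jar','wrist')[:1]:
  print(q['p'],q['point']);x,f=fit('blue_jar',[(C,np.array(q['pixels']))],e[2]-193,e[:2]);print(x-e[:2],f)
go(557.3,-223.5,207,1.927)"
```

```text
clock: 40.72
ee_pos: [556.8, -223.1, 335.6]
eef_rot: [0.57, 0.821, -0.0, -0.001]
contact_force: [0.8, 0.0, -2.3]
grip_width: 46.9
grasp_force: 62.0
0.72 [320.1, 296.9]
[-0.14529616  0.94356228] 0.02182834224457516
t 40.825 at [ 556.8 -222.8  336.4] phi 1.928 -> units [-0.04  0.01  5.18] twist 0.01 jaw 46.9 F [ 0.1  0.5 -2. ] j6 -0.8
```

```bash
python3 -m jog '[-0.05,0.01,1,0,0,0,1,0,0,0,1,0,0,0,1,0,0,0,0.7,0,0,0,0.25,0,0,0,0.1,0,0,0,0,0,0,0,0,0]' && python3 -m jog '[0,0,0.06,0,0,0,0,0]';python3 -c "
from lib import *
go(557.3,-223.6,207,1.928)"
```

```text
clock: 41.95
ee_pos: [557.8, -224.7, 211.6]
eef_rot: [0.571, 0.821, 0.0, 0.001]
contact_force: [0.6, -0.5, -1.8]
grip_width: 46.6
grasp_force: 62.0
clock: 42.2
ee_pos: [557.6, -224.6, 209.2]
eef_rot: [0.571, 0.821, -0.0, 0.0]
contact_force: [-0.2, -0.3, -2.0]
grip_width: 46.6
grasp_force: 62.0
t 42.2 at [ 557.6 -224.6  209.2] phi 1.927 -> units [0.04 0.   0.09] twist -0.01 jaw 46.6 F [-0.2 -0.3 -2. ] j6 -0.8
```

```bash
python3 -m jog '[0.03,0,0.06,0,0,0,0,0]' && python3 -m jog '[0,0,0.03,0,0,0,0,0]'
```

```text
clock: 42.45
ee_pos: [557.3, -223.8, 207.5]
eef_rot: [0.571, 0.821, -0.0, -0.0]
contact_force: [-0.5, 0.6, -0.7]
grip_width: 46.3
grasp_force: 62.0
clock: 42.7
ee_pos: [557.4, -223.9, 207.0]
eef_rot: [0.571, 0.821, -0.0, 0.0]
contact_force: [-0.3, -0.2, -0.7]
grip_width: 46.8
grasp_force: 62.2
```

```bash
python3 -m jog '[0,0,0.03,0,0,0,0,0]' && python3 -m jog '[0,0,0,0,0,0,0,0,0,0,0,0]' 75 && python3 -m jog '[0,0,-0.5,0,0,0,-1,0,0,0,-1,0,0,0,-1,0,1,0,-1,0,1,0,-1,0,0,0,-1,0,0,0,0,0,0,0,0,0]'; python3 - <<'E'
from look import *
C=cam('wrist');im=ctrl.capture('wrist');cv2.imwrite('pics/w12.png',im[:,:,::-1])
for n,x in(('white_cup',(583,-290)),('blue_jar',(557,-223))):
  q=ctrl.outline_of(n,'wrist')
  for k in q[:1]: print(n,k['p'],k['point'],fit(n,[(C,np.array(k['pixels']))],14,x))
ctrl.capture('scene');ctrl.capture('top')
for n,z,x in(('white_cup',14,(583,-290)),('blue_jar',14,(557,-223)),('pot',50,(601,271)),('tin',0,(396,-279)),('tape_roll',0,(384,284))):
  for c in('top','scene'):
    q=ctrl.outline_of(n,c)
    if not q: continue
    d=[np.hypot(*(np.array(k['point'])-proj(cam(c),np.array([[*x,z+25.]]))[0])) for k in q];k=q[int(np.argmin(d))]
    p,f=fit(n,[(cam(c),np.array(k['pixels']))],z,x);print(n,c,round(k['p'],2),p.round(1),round(f,3))
E
```

```text
clock: 42.95
ee_pos: [557.4, -223.9, 207.0]
eef_rot: [0.571, 0.821, -0.0, 0.0]
contact_force: [-4.0, 1.3, 5.0]
grip_width: 46.8
grasp_force: 62.7
clock: 43.32
ee_pos: [557.4, -223.9, 206.0]
eef_rot: [0.571, 0.821, -0.0, 0.0]
contact_force: [-0.2, -0.5, -0.3]
grip_width: 75.0
grasp_force: 0.0
clock: 44.45
ee_pos: [539.8, -177.2, 367.8]
eef_rot: [0.571, 0.821, -0.0, -0.001]
contact_force: [-0.2, -0.5, -0.5]
grip_width: 74.8
grasp_force: 0.0
white_cup 0.73 [322.9, 304.8] (array([ 583.73306508, -288.92663906]), np.float64(0.08401024561897803))
white_cup top 0.52 [ 582.1 -294.3] 0.677
white_cup scene 0.8 [ 583.9 -289.9] 0.033
blue_jar top 0.7 [306.6   4.2] 1.884
blue_jar scene 0.82 [ 557.6 -223.6] 0.086
pot top 0.94 [601.1 270.1] 0.04
pot scene 0.93 [601.2 272.7] 0.068
tin top 0.61 [ 394.5 -279.8] 4.335
tin scene 0.77 [ 398.7 -279.3] 0.021
tape_roll top 0.76 [382.6 283.6] 0.458
tape_roll scene 0.88 [385.6 283. ] 0.649
```

View pics/w12.png

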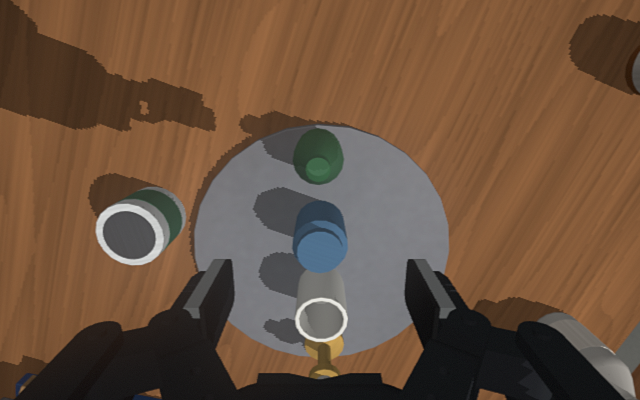

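The row is straight: bottle (318,155), jar (320,235), cup (321,315), candlestick (323,350), with commanded cup–jar spacing 71.6 mm. The pot and tin read as expected, and the arm is clear. Handing in.

```bash
python3 -c "
from bench import ctrl
print(ctrl.finish_job())"
```

```text
the job is handed in; nothing more can be done
None
```

I set up the still life in the order asked and handed it in at about 45 s; by my camera checks every piece stands where it should, though no verdict came back and the last looks did not measure the yellow wedge or tape roll well.

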